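Clamp a laminated block in the glueing jig with a ratchet handle

TASK

Slide the laminated wooden block back under the clamp until its end sits square and flush against the fence, pushing gently. Then swing the clamp's ratchet handle back and forth by its knob (the stop pegs block a full turn; swings clockwise seen from above tighten it) until the pad holds the block firmly and the handle has turned clearly stiff, but do not crush the block by overtightening. Let go, and leave the other things on the table undisturbed.

Things in the scene. Friction and masses are not known exactly. Their poses are not given: they have to be found in the camera images.
- board: The jig's plywood board, fixed to the table: 300 (x) x 320 (y) x 15 mm thick. Origin: centre of its underside (the table top).
- clamp: The grey clamp bridge, fixed on the board. Origin: on the vertical screw axis, level with the board's top face (15 mm above the table); x points from the block's near end to the fence, y left along the crossbar, z up. Legs (30 x 20 mm) at y = +-85 mm carry a crossbar, 36 x 190 mm, 75 to 90 mm high. Arms 18 mm wide, 63 mm long, run from it to +x at y = +-54 mm.
- bar_centre (a point): Top of the crossbar on the screw axis, 90 mm above the clamp's origin. Over it: the ratchet wheel, 66 mm wide, to 110 mm height, then the handle. Under it on the axis: a round rubber pad, 36 mm wide, that starts 1 to 3 mm above the block (not measured). Firm is 6 to 24 N of pad force (more crushes the block), reached some 0.8 to 1.7 rad of screw turn after it first bears.
- stop_peg_left (a point): Top of the steel stop peg on the left arm (8 mm thick, 120 mm high, at clamp x 52, y 54 mm). It stops the handle 0.6 rad to the left of clamp +x; a handle pressed against a stop feels stiff too. Start tightening swings here.
- stop_peg_right (a point): The like peg at y = -54 mm; it stops the handle 0.6 rad to the right. A swing to the right (clockwise from above) lowers the pad 1 mm per rad; swinging back to the left only clicks over the ratchet (18 teeth of 0.35 rad; up to one tooth is lost at a reversal). A keeper holds the screw. Some 3 to 5 full swings are needed.
- handle (a joint): Handle angle in rad: 0 along clamp +x, +0.6 at the right stop, -0.6 at the left. Push needed at the knob: 2 to 4 N while the pad is clear (1 N going back, about 0 at rest); once it bears, it rises about 9 N per rad. About 11 N is just firm, 12 to 14 N best, some 18 N crushes the block. Go slowly once stiff. Let go between teeth, it springs back by up to a tooth.
- knob_top (a point): Centre of the top of the handle's knob, 100 mm from the screw axis at the end of a flat steel bar (20 mm wide, 114 to 122 mm high): a black upright cylinder 24 mm in diameter and 48 mm tall (it spins freely on its pin), its top 170 mm above the clamp's origin level and its bottom resting on the handle bar at 122 mm.
- fence: Aluminium bar fixed on the board behind the clamp: 14 (x) x 130 (y) x 30 mm high. Origin: bottom centre of its face that the block is pushed against, 50 mm in clamp +x from the screw axis; the face is square to clamp x.
- block: The work: a block of four glued plies in light and brown wood, 150 (x) x 50 (y) x 40 mm high, about 0.3 kg, lying on the board on its way under the crossbar, 20 to 45 mm short of the fence and a little askew. Origin: centre of its underside; x along its length. Flush home its origin is at clamp x = -25 mm and its near end 100 mm before the screw axis, clear of the crossbar. Slides with 1 to 3 N; pushed at one point it may jam askew.
- glue: Bystander on the board: glue bottle with a red cap, 44 mm wide, 115 mm tall, upright; origin at its bottom centre.
- tape_measure: Bystander on the board: red tape measure, 62 x 30 x 55 mm high; origin at its bottom centre.
- cutter: Bystander on the board: yellow cutter knife, 160 x 18 x 12 mm; origin under the centre of its body.
- offcut: Bystander on the board: small brown wood offcut, 60 x 40 x 30 mm high; origin at its bottom centre.
- ruler: Bystander: steel ruler lying to the robot's left, 300 (x) x 30 x 4 mm; origin at its bottom centre.
- card_model: Bystander: card model of a railing on a base, 100 x 70 mm, 56 mm high; origin at its bottom centre.
- pencil_cup: Bystander: white cup, 76 mm wide, 100 mm tall; origin at its bottom centre.
Not all that is in view belongs to the job. What is shaped like the block but black is not meant.

How it is judged:
By the outcome, as a careful person would: the job done as asked, in the order asked, and still so for the second after the job is handed in, with the robot touching nothing.
It also fails if it takes over 72 s, if anything falls off the work surface, if the arm or the gripper's body presses on something with over 40 N, if the wrist force passes 120 N, or if a joint passes its speed limit or range.

ROBOT

A 6-joint arm with a two-finger parallel gripper is mounted at the origin on the work surface. World frame = base frame: x ahead of the robot, y to its left, z up, the work surface at z = 0. Lengths are in m, angles in rad, forces in N, time in s.
With the tool pointing down it reaches from about 0.35 to 0.975 m from the base axis. Payload 4.9 kg.
Tool frame: the origin (TCP) lies on the front face of the gripper's body, between the roots of the fingers; the fingertips stand ctrl.finger_overhang ahead of it and the grasp point (between the pads) lies 54 mm ahead of it (ctrl.finger_overhang is the distance from the TCP to the fingertips, in m); z points along the fingers, y is the line along which they close (so a half turn about z gives the same grasp; the last joint's range is limited). The gripper opens to 85 mm and grips with 20 to 120 N. Pads are 22 mm wide; open, the fingers measure 114 mm over their backs; the gripper's body (76 mm by 85 mm) begins 54 mm behind the grasp point. The pads swing forward as they close: fully open they stand 13 mm farther back than shut.
Start: joints at [-1.242, 0.053, 1.613, -0, 1.476, -0.119], TCP at [0.271, -0.563, 0.304] pointing down, gripper open.
Joint ranges: [-3.01, 3.01], [-1.01, 2.22], [0.06, 2.58], [-1.02, 4.17], [0.09, 2.62], [-3.14, 3.14]. Speed limits (rad/s): [2.57, 2.57, 3.14, 3.14, 3.14, 3.14].

INTERFACE

Orientations are given as a rotation vector (axis times angle).
In Python, from station import ctrl, vision gives the robot as it stands. The module is installed in compiled form; this text tells all that it offers.
- The arm moves only by the tool drive_tool, never from a script. Its argument "rows" is a list of rows, each a list of 2 entries, a list of its own where there are three numbers: the shift along the tool's x, y, z in m, then the turn about the tool's z in rad. A call has 1 to 10 rows; each row shifts and turns the commanded pose from where the row before left it, along the tool's axes as they then stand; what a row does not reach is not made up. A row lasts 1/10 s, in which the tool goes at most 50 mm and 8.59 degrees, less where a joint would pass 70% of its speed; a pose out of reach is approached as far as the arm can. A call with a gripper value outside its range is refused whole. "jaw" is the closure, from 0 (fully open) to 1 (shut), set as the call begins (left out, the last holds). The fingers move at their own pace and stop on an object; "grip_force" is the grip in N (left out, the last holds). Time passes only in rows, so rows that do not move let the fingers close. It gives the time, the measured TCP pose, the force, the opening and the grip force at its end, in the units of the state.
- ctrl.get_obs(): the state, without advancing time (a new reading comes with each control period).
- vision.get_image(name): name is "scene" or "top" or "wrist"; returns a dict with "image" (384x512x3 uint8, blue, green, red), "vertical_fov" (degrees; the focal length in pixels is half the picture's height over the tangent of half this angle, whatever the lens; pixels are square), "cx", "cy" (the principal point, pixels), "R" (3x3) and "t" (3): a world point X has camera coordinates R X + t. Camera axes: x right, y down, z forward; pixel columns grow to the right and rows downward; lengths in m; the calibration is good to about 2 mm. A picture is of the moment at which its call begins. There is no depth.
- ctrl.finish_job(): hands the job in; it is judged then, once.
The state is a dict: "t": time; "q": joint angles; "dq": joint speeds; "effort": joint torques, N m; "tool_pos": TCP position; "tool_rot": TCP orientation; "contact_force": force on the tool from outside, world axes, zero at the start; "wrist_torque": the same for the moment, N m; "opening": finger opening in m; "grip_force": force on a finger pad.
Only numpy, scipy, OpenCV 4.12 (cv2) and the standard library are available. Lean on these libraries where they do the work, as an engineer would, in place of code of your own. Each camera call takes 0.05 s, during which the arm holds its last target. There are 200 camera calls.

## Working session

There is one attempt and no reset: what is moved stays moved. The work goes in short steps, Python scripts to look and compute and a tool call to move; the robot and the scene stay as the last step left them, time stands still between calls to the robot, and variables do not carry over. Pictures are saved under pics/ and viewed, at most 10 in all, crops included, and the job is handed in when it is done.

Besides the shell and the picture viewer there is one more tool, called after "Emit:" as name(argument=value, ...) on one line, values as JSON. drive_tool: Moves the arm, as the interface text tells. Its arguments: {"type":"object","properties":{"rows":{"type":"array","items":{"type":"array"}},"jaw":{"type":"number"},"grip_force":{"type":"number"}},"required":["rows"]}

```bash
mkdir -p pics; cat > h.py <<'E'
import numpy as np, cv2, pickle
from station import ctrl, vision
def grab(n,save=None):
    d=vision.get_image(n)
    if save: cv2.imwrite(f'pics/{save}.png',d['image']); pickle.dump(d,open(f'pics/{save}.pkl','wb'))
    return d
def load(s): return pickle.load(open(f'pics/{s}.pkl','rb'))
def f(d): return 192/np.tan(np.radians(d['vertical_fov'])/2)
def ray(d,u,v,z):
    R=np.array(d['R']);t=np.array(d['t']);c=-R.T@t
    r=R.T@np.array([(u-d['cx'])/f(d),(v-d['cy'])/f(d),1]); return c+r*(z-c[2])/r[2]
def proj(d,X):
    p=np.array(d['R'])@np.array(X)+np.array(d['t']); return np.array([d['cx'],d['cy']])+f(d)*p[:2]/p[2]
E
python3 - <<'E'
from h import *
a=grab('top','top0');b=grab('scene','sc0')
for d in(a,b): print(f(d),d['cx'],d['cy'],-np.array(d['R']).T@d['t'])
im=np.hstack([cv2.resize(a['image'],None,fx=.78,fy=.78),cv2.resize(b['image'],None,fx=.78,fy=.78)])
cv2.imwrite('pics/both.png',cv2.resize(a['image'],(800,600),interpolation=cv2.INTER_CUBIC))
print(ctrl.finger_overhang,ctrl.get_obs())
E
```

```text
451.5332950465462 255.2481232796002 188.709853563714 [ 0.30583325 -0.03828979  1.66658352]
371.5604666059888 254.51843041206888 196.7267849021441 [1.09413144 0.03486569 0.97963527]
0.0726 {'t': 0.1, 'q': array([-1.24200966e+00,  5.32640378e-02,  1.61420008e+00,  9.16801167e-06,
        1.47599544e+00, -1.18991973e-01]), 'dq': array([ 5.75427170e-04, -1.04877585e-03, -2.27029704e-03, -1.03304927e-03,
       -6.43085053e-04,  1.59481774e-05]), 'effort': array([ 5.39505018e-04, -3.94901276e+01, -3.71364391e+01, -7.41411941e-05,
        3.95097595e-03,  1.13623253e-05]), 'tool_pos': array([ 0.27046429, -0.56295382,  0.30277653]), 'tool_rot': array([-3.06137167e+00, -6.97093751e-01,  2.92619876e-04]), 'contact_force': array([-0.54047549,  0.5558178 , -0.85742328]), 'wrist_torque': array([-0.0088012 ,  0.00130116,  0.06809401]), 'grip_force': 0.0, 'opening': 0.08538515502616702}
```

View pics/both.png

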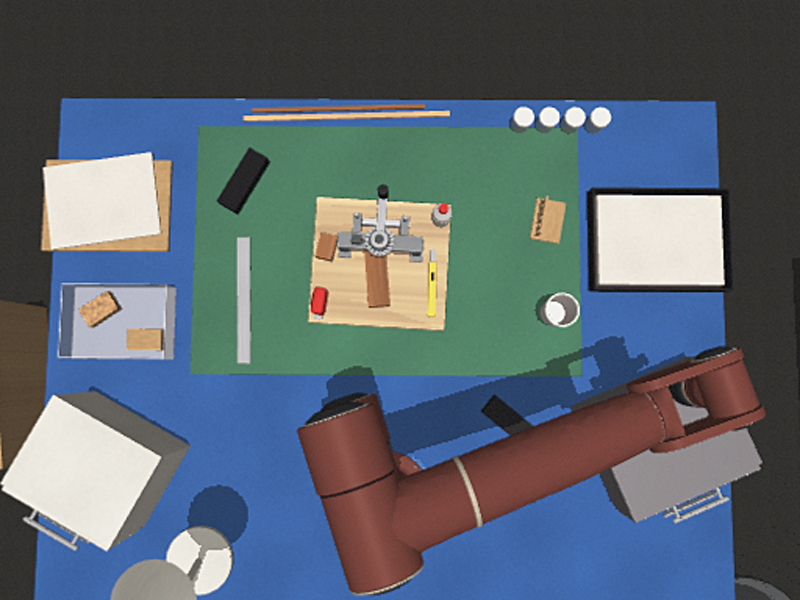

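View pics/sc0.png

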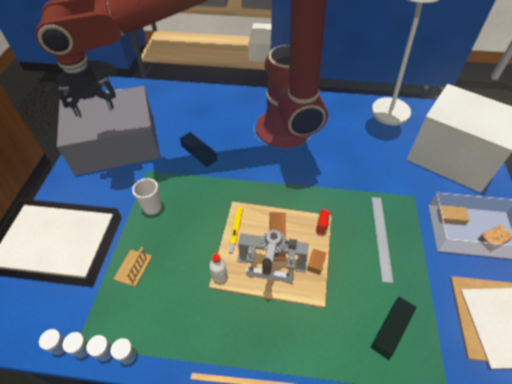

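The jig is centred at about (380,262) in the 800x600 top view. Candidates for the block:
- The brown strip at (377,280), which runs under the crossbar.
- The offcut at (326,247).
- The black blocks at (243,180) and (505,410).

The strip fits the description: 150x50 mm, wooden, and on its way under the clamp. I'll confirm it in an enlarged crop.

```bash
python3 - <<'E'
from h import *
a=load('top0')
c=a['image'][118:216,192:296]
cv2.imwrite('pics/crop.png',cv2.resize(c,None,fx=6,fy=6,interpolation=cv2.INTER_CUBIC))
E
```

```text
(no output)
```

View pics/crop.png

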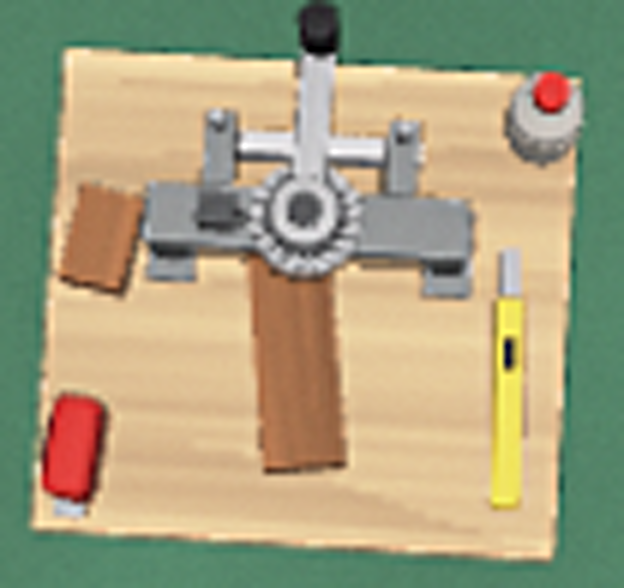

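The crop confirms the brown strip running under the crossbar: its near end is at crop (264,472)-(346,465). Peg tops are at (217,118) and (403,128), the screw at (303,210), and the knob top at (319,18).

```bash
python3 - <<'E'
from h import *
a=load('top0')
P={'pegL':(217,118,.135),'pegR':(403,128,.135),'screw':(303,210,.137),'knob':(319,18,.185),'bNL':(264,472,.055),'bNR':(346,465,.055),'bFL':(252,262,.055),'bFR':(332,277,.055),'barL':(146,184,.105),'barR':(472,202,.105),'barRn':(470,262,.105),'cTL':(66,48,.015),'cTR':(578,75,.015),'cBL':(32,527,.015),'cBR':(553,558,.015),'glue':(551,92,.13),'cutterTop':(510,250,.027),'tapeTop':(90,395,.07)}
W={}
for k,(x,y,z) in P.items():
    W[k]=ray(a,192+(x+.5)/6-.5,118+(y+.5)/6-.5,z); print(k,W[k].round(4))
ang=lambda v:np.degrees(np.arctan2(v[1],v[0]))
print('clamp yaw', ang(W['pegL']-W['pegR'])-90, ang(W['barL']-W['barR'])-90, 'board',ang(W['cTL']-W['cTR'])-90,ang(W['cBL']-W['cBR'])-90,ang(W['cTL']-W['cBL']),ang(W['cTR']-W['cBR']))
print('block',ang(W['bFL']-W['bNL']),ang(W['bFR']-W['bNR']),ang(W['bNL']-W['bNR'])-90)
print('handle',ang(W['knob']-W['screw']),np.linalg.norm((W['knob']-W['screw'])[:2]))
print('pegdist',np.linalg.norm(W['pegL']-W['pegR']))
E
```

```text
pegL [0.634  0.0642 0.135 ]
pegR [ 0.6287 -0.0427  0.135 ]
screw [0.5803 0.0142 0.137 ]
knob [0.6802 0.0046 0.185 ]
bNL [0.4365 0.0389 0.055 ]
bNR [ 0.441 -0.01   0.055]
bFL [0.5632 0.0474 0.055 ]
bFR [ 0.5543 -0.0008  0.055 ]
barL [0.601  0.1072 0.105 ]
barR [ 0.5913 -0.0833  0.105 ]
barRn [ 0.5559 -0.0823  0.105 ]
cTL [0.7034 0.1666 0.015 ]
cTR [ 0.6879 -0.1515  0.015 ]
cBL [0.4053 0.1822 0.015 ]
cBR [ 0.3882 -0.1359  0.015 ]
glue [ 0.6513 -0.128   0.13  ]
cutterTop [ 0.5759 -0.1089  0.027 ]
tapeTop [0.4806 0.1419 0.07  ]
clamp yaw -2.8311488800807325 -2.9014730074931094 board -2.783474519276055 -3.0779919893284955 -2.996726884250401 -2.9746595215103238
block 3.843633730971337 4.658375598817986 5.218246125137128
handle -5.500894986794375 0.10036107016706082
pegdist 0.10703510256118821
```

Emit:
drive_tool(rows=[[[0.0207,-0.0222,0],0],[[0.0207,-0.0222,0],0],[[0.0207,-0.0222,0],0],[[0.0207,-0.0222,0],0],[[0.0207,-0.0222,0],0],[[0.0207,-0.0222,0],0],[[0.0207,-0.0222,0],0],[[0.0207,-0.0222,0],0],[[0.0207,-0.0222,0],0],[[0.0207,-0.0222,0],0]], jaw=0, grip_force=20)

```text
t: 1.1
tool_pos: [0.3611, -0.2723, 0.3034]
tool_rot: [-3.063, -0.697, 0.0]
contact_force: [-0.2, 0.2, 0.5]
opening: 0.0857
grip_force: 0.0
```

Emit:
drive_tool(rows=[[[0.0207,-0.0222,0],0],[[0.0207,-0.0222,0],0],[[0.0207,-0.0222,0],0],[[0.0207,-0.0222,0],0],[[0.0207,-0.0222,0],0],[[0.0207,-0.0222,0],0],[[0.0207,-0.0222,0],0],[[0.0207,-0.0222,0],0],[[0.0207,-0.0222,0],0],[[0.0207,-0.0222,0],0]])

```text
t: 2.1
tool_pos: [0.4515, 0.0175, 0.3035]
tool_rot: [-3.063, -0.698, 0.001]
contact_force: [0.5, -1.2, 0.2]
opening: 0.0855
grip_force: 0.0
```

Emit:
drive_tool(rows=[[[0,0,0.025],0.0742],[[0,0,0.025],0.0742],[[0,0,0.025],0.0742],[[0,0,0.02],0.0742],[[0,0,0.02],0.0742],[[0,0,0],0],[[0,0,0],0]])

```text
t: 2.8
tool_pos: [0.4513, 0.0162, 0.1888]
tool_rot: [-3.139, -0.123, 0.002]
contact_force: [-0.3, -0.6, 0.1]
opening: 0.0855
grip_force: 0.0
```

```bash
cat >> h.py <<'E'
from scipy.spatial.transform import Rotation as Ro
C=np.array([.5795,.0135]); YAW=-.0515
def st(p=True):
    o=ctrl.get_obs(); R=Ro.from_rotvec(o['tool_rot']).as_matrix(); h=np.arctan2(R[1,0],R[0,0])
    if p: print('t',round(o['t'],2),'pos',o['tool_pos'].round(4),'head',round(h,4),'tilt',R[:2,2].round(3),'F',o['contact_force'].round(2),'open',round(o['opening'],4),'g',round(o['grip_force'],1))
    return o,h
def to(x,y,z=None,head=None):
    o,h=st(); d=np.array([x,y])-o['tool_pos'][:2]
    print('tool shift x,y,z,turn',np.round([d@[np.cos(h),np.sin(h)],d@[np.sin(h),-np.cos(h)],0 if z is None else o['tool_pos'][2]-z, 0 if head is None else h-head],4))
def cl(x,y): c,s=np.cos(YAW),np.sin(YAW); return C+[c*x-s*y,s*x+c*y]
E
python3 - <<'E'
from h import *
to(.4508,.0155,.091,.077)
w=grab('wrist','w0')
cv2.imwrite('pics/w0b.png',w['image'])
E
```

```text
t 2.8 pos [0.4513 0.0162 0.1888] head 0.0783 tilt [-0.001  0.   ] F [-0.29 -0.62  0.11] open 0.0855 g 0.0
tool shift x,y,z,turn [-0.0005  0.0006  0.0978  0.0013]
```

View pics/w0b.png

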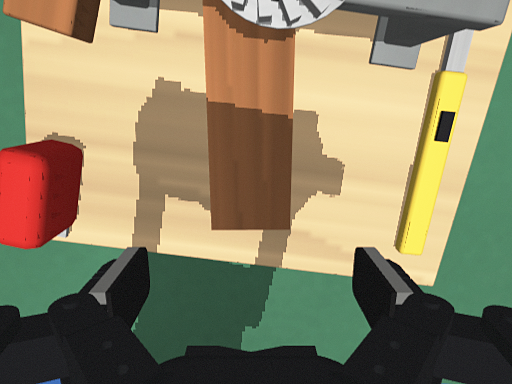

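The wrist view shows the block's near end at (211,230)-(290,230), between the open fingers. I'll refine its pose from that.

```bash
python3 - <<'E'
from h import *
w=load('w0')
A=[ray(w,*p,.055)[:2] for p in [(211.5,230),(290,230),(204.5,20),(295.5,20)]]
for a in A: print(a.round(4))
ang=lambda v:np.arctan2(v[1],v[0])
print(ang(A[2]-A[0]),ang(A[3]-A[1]),ang(A[0]-A[1])-np.pi/2,np.linalg.norm(A[0]-A[1]))
E
```

```text
[0.4358 0.0408]
[ 0.4397 -0.009 ]
[0.557  0.0504]
[0.5608 0.0013]
0.07859838745265474 0.08408489553040362 0.07810026865661612 0.04994712243047686
```

Emit:
drive_tool(rows=[[[-0.0015,-0.0007,0.025],0],[[0,0,0.025],0],[[0,0,0.02],0],[[0,0,0.015],0],[[0,0,0.012],0],[[0,0,0],0],[[0,0,0],0]])

```text
t: 3.55
tool_pos: [0.4507, 0.0166, 0.0928]
tool_rot: [3.139, 0.121, 0.002]
contact_force: [1.3, 0.6, 0.3]
opening: 0.0854
grip_force: 0.0
```

Emit:
drive_tool(rows=[[[0,0,0],0],[[0,0,0],0],[[0,0,0],0],[[0,0,0],0],[[0,0,0],0],[[0,0,0],0],[[0,0,0],0],[[0,0,0],0]], jaw=0.6, grip_force=20)

```text
t: 4.35
tool_pos: [0.4507, 0.0166, 0.0929]
tool_rot: [3.139, 0.121, 0.002]
contact_force: [-1.5, 0.6, 5.1]
opening: 0.0499
grip_force: 21.7
```

```bash
python3 - <<'E'
from h import *
x,y=cl(-.0885-.004,0)   # grip 11.5mm from near end, 4 mm short
to(x,y,None,YAW)
E
```

```text
t 4.35 pos [0.4507 0.0166 0.0929] head 0.0768 tilt [ 0.001 -0.   ] F [-1.51  0.62  5.05] open 0.0499 g 21.7
tool shift x,y,z,turn [0.0364 0.0012 0.     0.1283]
```

Emit:
drive_tool(rows=[[[0,0,0],0.022],[[0,0,0],0.022],[[0,0,0],0.022],[[0,0,0],0.022],[[0,0,0],0.022],[[0,0,0],0.018],[[0.003,-0.0005,0],0],[[0.003,-0.0005,0],0],[[0.003,-0.0005,0],0],[[0.003,-0.0005,0],0]])

```text
t: 5.35
tool_pos: [0.4618, 0.018, 0.0928]
tool_rot: [3.14, -0.081, -0.004]
contact_force: [-7.8, 0.4, 12.3]
opening: 0.0499
grip_force: 22.5
```

Emit:
drive_tool(rows=[[[0.003,-0.0005,0],0],[[0.003,-0.0005,0],0],[[0.003,-0.0005,0],0],[[0.003,0,0],0],[[0.003,0,0],0],[[0.003,0,0],0],[[0.003,0,0],0],[[0,0,0],0]])

```text
t: 6.15
tool_pos: [0.4833, 0.0185, 0.0928]
tool_rot: [3.14, -0.081, -0.002]
contact_force: [-5.6, -0.3, 9.0]
opening: 0.0498
grip_force: 22.1
```

```bash
python3 - <<'E'
from h import *
x,y=cl(-.087,0)
to(x,y,None,YAW)
E
```

```text
t 6.15 pos [0.4833 0.0185 0.0928] head -0.0514 tilt [-0.001 -0.   ] F [-5.62 -0.3   8.99] open 0.0498 g 22.1
tool shift x,y,z,turn [0.0094 0.     0.     0.0001]
```

Emit:
drive_tool(rows=[[[0.0015,0,-0.0005],0],[[0.0015,0,-0.0003],0],[[0.0015,0,0],0],[[0.0015,0,0],0],[[0,0,0],0]])

```text
t: 6.65
tool_pos: [0.4887, 0.0182, 0.0928]
tool_rot: [3.141, -0.081, -0.003]
contact_force: [-3.2, 0.4, 6.3]
opening: 0.0498
grip_force: 21.7
```

Emit:
drive_tool(rows=[[[0.001,0,0],0],[[0.001,0,0],0],[[0,0,0],0]])

```text
t: 6.95
tool_pos: [0.4906, 0.0181, 0.0928]
tool_rot: [-3.141, 0.081, 0.003]
contact_force: [-3.9, -0.1, 6.7]
opening: 0.0496
grip_force: 21.8
```

Emit:
drive_tool(rows=[[[0,0,0],0],[[0,0,0],0],[[0,0,0],0],[[-0.01,0,0],0],[[-0.012,0,0],0],[[-0.012,0,0],0],[[0,0,0],0]], jaw=0)

```text
t: 7.65
tool_pos: [0.4549, 0.0201, 0.0918]
tool_rot: [-3.14, 0.08, 0.003]
contact_force: [-0.2, -0.4, 0.1]
opening: 0.0851
grip_force: 0.0
```

Emit:
drive_tool(rows=[[[0,0,0],0],[[0,0,0],0],[[0,0,0],0],[[0,0,0],0],[[0,0,0],0],[[0.004,0,0],0],[[0.003,0,0],0],[[0,0,0],0]], jaw=0.65)

```text
t: 8.45
tool_pos: [0.4648, 0.0194, 0.0929]
tool_rot: [3.141, -0.08, 0.001]
contact_force: [-1.0, -1.0, -0.6]
opening: 0.0299
grip_force: 0.0
```

Emit:
drive_tool(rows=[[[0.0015,0,0],0],[[0.001,0,0],0],[[0.001,0,0],0],[[0.001,0,0],0],[[0,0,0],0]])

```text
t: 8.95
tool_pos: [0.4681, 0.0194, 0.0925]
tool_rot: [-3.14, 0.08, 0.003]
contact_force: [-5.0, -0.0, 2.8]
opening: 0.0299
grip_force: 2.2
```

```bash
python3 - <<'E'
from h import *
x,y=cl(-.111,0)
to(x,y,None,YAW)
w=grab('wrist','w1')
E
```

```text
t 8.95 pos [0.4681 0.0194 0.0925] head -0.051 tilt [-0.002  0.   ] F [-4.95 -0.04  2.84] open 0.0299 g 2.2
tool shift x,y,z,turn [0.0006 0.0001 0.     0.0005]
```

View pics/w1.png

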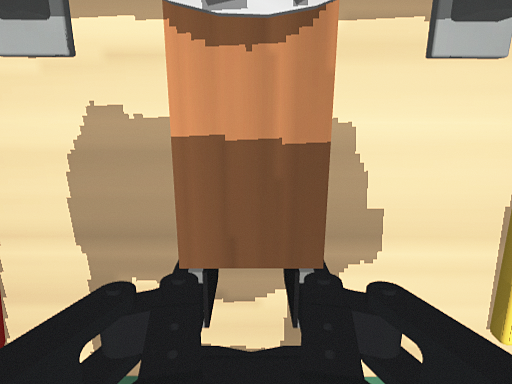

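The fingertips are on the near end, at about row 268. I'll push on in small steps and watch for the force jump at the fence.

Emit:
drive_tool(rows=[[[0.0005,0,0],0],[[0.0005,0,0],0],[[0,0,0],0]])

```text
t: 9.3
tool_pos: [0.4682, 0.0194, 0.0923]
tool_rot: [-3.14, 0.08, 0.007]
contact_force: [-7.9, -0.2, 6.5]
opening: 0.0299
grip_force: 4.2
```

Emit:
drive_tool(rows=[[[0.0005,0,0],0],[[0,0,0],0]])

```text
t: 9.5
tool_pos: [0.4683, 0.0194, 0.0921]
tool_rot: [-3.14, 0.08, 0.009]
contact_force: [-10.5, 0.3, 7.3]
opening: 0.0304
grip_force: 5.1
```

Emit:
drive_tool(rows=[[[-0.01,0,0],0],[[-0.015,0,0],0],[[-0.005,0,-0.02],0],[[0,0,-0.045],0],[[0,0,-0.045],0],[[0,0,-0.045],0],[[0,0,-0.045],0],[[0,0,-0.01],0],[[0,0,0],0]], jaw=0.3)

```text
t: 10.4
tool_pos: [0.4412, 0.0206, 0.3055]
tool_rot: [3.14, -0.081, 0.011]
contact_force: [-0.1, 0.2, -1.5]
opening: 0.0596
grip_force: 0.0
```

```bash
python3 - <<'E'
from h import *
to(.679,.0039,.3,YAW)
w=grab('wrist','w2')
for k in range(4): pass
E
```

```text
t 10.4 pos [0.4412 0.0206 0.3055] head -0.0513 tilt [ 0.007 -0.001] F [-0.09  0.16 -1.54] open 0.0596 g 0.0
tool shift x,y,z,turn [2.384e-01 4.400e-03 5.500e-03 2.000e-04]
```

View pics/w2.png

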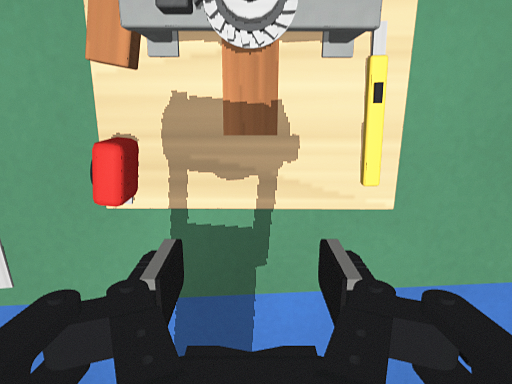

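The block looks square to the bridge, with its near end at (223,135)-(278,135). I'll go over the knob next.

Emit:
drive_tool(rows=[[[0.024,0.0004,0],0],[[0.024,0.0004,0],0],[[0.024,0.0004,0],0],[[0.024,0.0004,0],0],[[0.024,0.0004,0],0],[[0.024,0.0004,0],0],[[0.024,0.0004,0],0],[[0.024,0.0006,0],0],[[0.024,0.0006,0],0],[[0.022,0.0004,0],0]])

```text
t: 11.45
tool_pos: [0.6776, 0.0041, 0.2984]
tool_rot: [-3.14, 0.081, 0.008]
contact_force: [-0.0, -0.1, 0.6]
opening: 0.0598
grip_force: 0.0
```

```bash
python3 - <<'E'
from h import *
w2=load('w2')
A=[ray(w2,*p,.055)[:2] for p in [(223.5,135.5),(278.5,135.5),(222.5,45),(279,45)]]
for a in A: print(a.round(4))
ang=lambda v:np.arctan2(v[1],v[0])
print(ang(A[0]-A[1])-np.pi/2,ang(A[2]-A[0]),ang(A[3]-A[1]),'want',cl(-.1,0))
to(.679,.0039,.22,YAW)
grab('wrist','w3')
E
```

```text
[0.4787 0.0446]
[ 0.476  -0.0065]
[0.5565 0.0398]
[ 0.554  -0.0093]
-0.05173067448747615 -0.06110869231212133 -0.03620261362997425 want [0.47963258 0.01864772]
t 11.45 pos [0.6776 0.0041 0.2984] head -0.0513 tilt [-0.005  0.001] F [-0.04 -0.09  0.61] open 0.0598 g 0.0
tool shift x,y,z,turn [0.0014 0.0001 0.0784 0.0002]
```

View pics/w3.png

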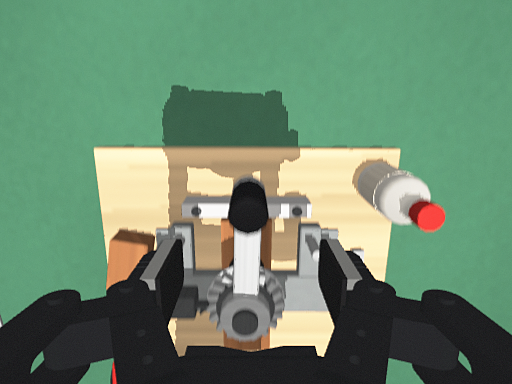

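```bash
python3 - <<'E'
from h import *
w=load('w3'); im=w['image']
for p in [(248,196),(248,193),(248,199)]: print(ray(w,*p,.185).round(4))
for p in [(197,211),(301,211)]: print('fence?',ray(w,*p,.045).round(4))
print('screw',ray(w,245,322,.137).round(4))
print(proj(w,[.679,.0039,.185]),proj(w,[.679+.012,.0039,.185]))
cv2.imwrite('pics/c3.png',cv2.resize(im[165:260,170:320],None,fx=5,fy=5,interpolation=cv2.INTER_CUBIC))
E
```

```text
[0.6918 0.0056 0.185 ]
[0.6936 0.0055 0.185 ]
[0.6901 0.0057 0.185 ]
fence? [0.6389 0.0605 0.045 ]
fence? [ 0.6335 -0.0429  0.045 ]
screw [0.5756 0.0146 0.137 ]
[252.26212338 217.57320527] [251.17528554 197.26037563]
```

View pics/c3.png

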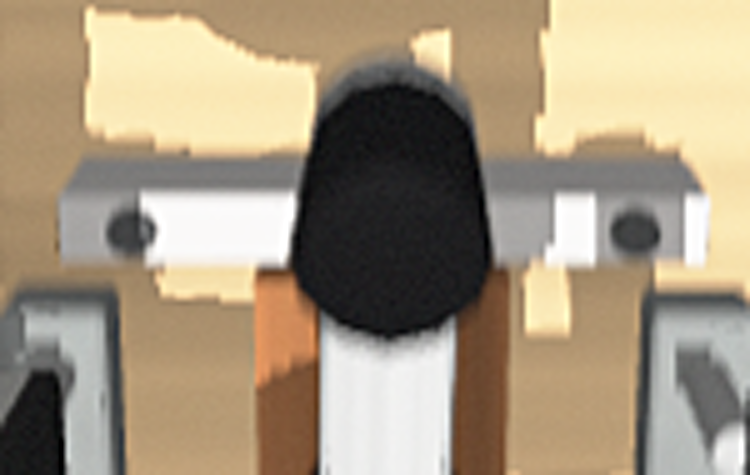

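The crop shows the block's far end touching the fence's near edge at crop row 268 with no gap. The knob top is at about (390,235) in the crop. I'll descend and grip the knob.

Emit:
drive_tool(rows=[[[0.0025,-0.001,0.02],0],[[0,0,0.02],0],[[0,0,0.02],0],[[0,0,0.015],0],[[0,0,0.0065],0],[[0,0,0],0],[[0,0,0],0]])

```text
t: 12.2
tool_pos: [0.6804, 0.005, 0.2218]
tool_rot: [3.141, -0.08, 0.001]
contact_force: [0.5, 0.1, -0.0]
opening: 0.0597
grip_force: 0.0
```

Emit:
drive_tool(rows=[[[0,0,0],0],[[0,0,0],0],[[0,0,0],0],[[0,0,0],0],[[0,0,0],0],[[0,0,0],0],[[0,0,0],0]], jaw=1, grip_force=25)

```text
t: 12.9
tool_pos: [0.6807, 0.005, 0.2224]
tool_rot: [3.14, -0.08, 0.003]
contact_force: [-1.0, -0.8, 6.4]
opening: 0.0231
grip_force: 25.5
```

```bash
cat >> h.py <<'E'
def ang():
    o,h=st(); d=o['tool_pos'][:2]-C; a=YAW-np.arctan2(d[1],d[0]); r=np.hypot(*d)
    tg=np.array([np.sin(YAW-a),-np.cos(YAW-a)]) # direction of +handle
    rd=np.array([np.cos(YAW-a),np.sin(YAW-a)]); F=o['contact_force'][:2]
    print('handle',round(a,3),'r',round(r,4),'push',round(-F@tg,2),'rad',round(F@rd,2)); return a,h
def arc(a0,a1,n,r=.1):
    a=np.linspace(a0,a1,n+1); P=np.array([cl(r*np.cos(t),-r*np.sin(t)) for t in a]); h=YAW
    print([[[round(float(d@[np.cos(h),np.sin(h)]),4),round(float(d@[np.sin(h),-np.cos(h)]),4),0],0] for d in np.diff(P,axis=0)])
E
python3 - <<'E'
from h import *
a,h=ang(); arc(a,-.58,10); arc(-.58,.58,20)
E
```

```text
t 12.9 pos [0.6807 0.005  0.2224] head -0.0512 tilt [ 0.002 -0.   ] F [-1.02 -0.78  6.43] open 0.0231 g 25.5
handle 0.033 r 0.1016 push -0.86 rad -0.95
[[[0.0, -0.0061, 0], 0], [[-0.0004, -0.0061, 0], 0], [[-0.0007, -0.0061, 0], 0], [[-0.0011, -0.006, 0], 0], [[-0.0015, -0.0059, 0], 0], [[-0.0018, -0.0058, 0], 0], [[-0.0022, -0.0057, 0], 0], [[-0.0025, -0.0056, 0], 0], [[-0.0029, -0.0054, 0], 0], [[-0.0032, -0.0052, 0], 0]]
[[[0.003, 0.0049, 0], 0], [[0.0027, 0.0051, 0], 0], [[0.0024, 0.0053, 0], 0], [[0.0021, 0.0054, 0], 0], [[0.0018, 0.0055, 0], 0], [[0.0015, 0.0056, 0], 0], [[0.0012, 0.0057, 0], 0], [[0.0008, 0.0057, 0], 0], [[0.0005, 0.0058, 0], 0], [[0.0002, 0.0058, 0], 0], [[-0.0002, 0.0058, 0], 0], [[-0.0005, 0.0058, 0], 0], [[-0.0008, 0.0057, 0], 0], [[-0.0012, 0.0057, 0], 0], [[-0.0015, 0.0056, 0], 0], [[-0.0018, 0.0055, 0], 0], [[-0.0021, 0.0054, 0], 0], [[-0.0024, 0.0053, 0], 0], [[-0.0027, 0.0051, 0], 0], [[-0.003, 0.0049, 0], 0]]
```

Emit:
drive_tool(rows=[[[0.0,-0.0061,0],0],[[-0.0004,-0.0061,0],0],[[-0.0007,-0.0061,0],0],[[-0.0011,-0.006,0],0],[[-0.0015,-0.0059,0],0],[[-0.0018,-0.0058,0],0],[[-0.0022,-0.0057,0],0],[[-0.0025,-0.0056,0],0],[[-0.0029,-0.0054,0],0],[[-0.0028,-0.0045,0],0]])

```text
t: 13.9
tool_pos: [0.6679, 0.0631, 0.2225]
tool_rot: [-3.141, 0.081, -0.005]
contact_force: [1.5, 1.2, 5.9]
opening: 0.0233
grip_force: 25.6
```

```bash
python3 - <<'E'
from h import *
ang()
E
```

```text
t 13.9 pos [0.6679 0.0631 0.2225] head -0.0513 tilt [ 0.003 -0.   ] F [1.54 1.24 5.9 ] open 0.0233 g 25.6
handle -0.563 r 0.1014 push 0.33 rad 1.95
```

Emit:
drive_tool(rows=[[[0.003,0.0049,0],0],[[0.0027,0.0051,0],0],[[0.0024,0.0053,0],0],[[0.0021,0.0054,0],0],[[0.0018,0.0055,0],0],[[0.0015,0.0056,0],0],[[0.0012,0.0057,0],0],[[0.0008,0.0057,0],0],[[0.0005,0.0058,0],0],[[0.0002,0.0058,0],0]])

```text
t: 14.9
tool_pos: [0.681, 0.0083, 0.2225]
tool_rot: [-3.138, 0.08, -0.002]
contact_force: [-0.6, 3.1, 6.2]
opening: 0.0232
grip_force: 25.8
```

Emit:
drive_tool(rows=[[[-0.0002,0.0058,0],0],[[-0.0005,0.0058,0],0],[[-0.0008,0.0057,0],0],[[-0.0012,0.0057,0],0],[[-0.0015,0.0056,0],0],[[-0.0018,0.0055,0],0],[[-0.0021,0.0054,0],0],[[-0.0024,0.0053,0],0],[[-0.0027,0.0051,0],0]])

```text
t: 15.8
tool_pos: [0.6651, -0.0409, 0.2224]
tool_rot: [-3.139, 0.08, -0.001]
contact_force: [-1.9, 4.1, 6.5]
opening: 0.0233
grip_force: 25.8
```

```bash
python3 - <<'E'
from h import *
ang()
E
```

```text
t 15.8 pos [ 0.6651 -0.0409  0.2224] head -0.0508 tilt [0.001 0.002] F [-1.86  4.09  6.53] open 0.0233 g 25.8
handle 0.515 r 0.1014 push 2.45 rad -3.77
```

```bash
python3 - <<'E'
from h import *
from scipy.optimize import least_squares
P=np.array([[.6807,.005],[.6679,.0631],[.681,.0083],[.6651,-.0409]])
s=least_squares(lambda c:np.hypot(*(P-c).T)-.1,C); print(s.x,s.fun)
import re; t=open('h.py').read(); t=t.replace('[.5795,.0135]',f'[{s.x[0]:.4f},{s.x[1]:.4f}]'); open('h.py','w').write(t)
E
python3 - <<'E'
from h import *
a,h=ang(); arc(a,.565,1); arc(.565,-.57,15); arc(-.57,.565,20)
E
```

```text
[0.58110638 0.01340354] [-5.24730117e-05  1.43479747e-05  2.39018175e-05  1.90110846e-05]
t 15.8 pos [ 0.6651 -0.0409  0.2224] head -0.0508 tilt [0.001 0.002] F [-1.86  4.09  6.53] open 0.0233 g 25.8
handle 0.523 r 0.1 push 2.42 rad -3.79
[[[-0.0022, 0.0036, 0], 0]]
[[[0.0038, -0.0065, 0], 0], [[0.0033, -0.0068, 0], 0], [[0.0028, -0.007, 0], 0], [[0.0022, -0.0072, 0], 0], [[0.0017, -0.0074, 0], 0], [[0.0011, -0.0075, 0], 0], [[0.0006, -0.0075, 0], 0], [[-0.0, -0.0076, 0], 0], [[-0.0006, -0.0075, 0], 0], [[-0.0012, -0.0075, 0], 0], [[-0.0017, -0.0074, 0], 0], [[-0.0023, -0.0072, 0], 0], [[-0.0028, -0.007, 0], 0], [[-0.0033, -0.0068, 0], 0], [[-0.0038, -0.0065, 0], 0]]
[[[0.0029, 0.0049, 0], 0], [[0.0026, 0.005, 0], 0], [[0.0024, 0.0052, 0], 0], [[0.0021, 0.0053, 0], 0], [[0.0018, 0.0054, 0], 0], [[0.0014, 0.0055, 0], 0], [[0.0011, 0.0056, 0], 0], [[0.0008, 0.0056, 0], 0], [[0.0005, 0.0057, 0], 0], [[0.0002, 0.0057, 0], 0], [[-0.0001, 0.0057, 0], 0], [[-0.0005, 0.0057, 0], 0], [[-0.0008, 0.0056, 0], 0], [[-0.0011, 0.0056, 0], 0], [[-0.0014, 0.0055, 0], 0], [[-0.0017, 0.0054, 0], 0], [[-0.002, 0.0053, 0], 0], [[-0.0023, 0.0052, 0], 0], [[-0.0026, 0.005, 0], 0], [[-0.0029, 0.0049, 0], 0]]
```

Emit:
drive_tool(rows=[[[-0.0022,0.0036,0],0],[[0,0,0],0],[[0.0038,-0.0065,0],0],[[0.0033,-0.0068,0],0],[[0.0028,-0.007,0],0],[[0.0022,-0.0072,0],0],[[0.0017,-0.0074,0],0],[[0.0011,-0.0075,0],0],[[0.0006,-0.0075,0],0],[[0,-0.0076,0],0]])

```text
t: 16.8
tool_pos: [0.6812, 0.0114, 0.2225]
tool_rot: [3.14, -0.081, 0.001]
contact_force: [-1.8, -0.5, 7.3]
opening: 0.0232
grip_force: 25.8
```

Emit:
drive_tool(rows=[[[-0.0006,-0.0075,0],0],[[-0.0012,-0.0075,0],0],[[-0.0017,-0.0074,0],0],[[-0.0023,-0.0072,0],0],[[-0.0028,-0.007,0],0],[[-0.0033,-0.0068,0],0],[[-0.0038,-0.0065,0],0],[[0,0,0],0]])

```text
t: 17.6
tool_pos: [0.6681, 0.0629, 0.2225]
tool_rot: [-3.14, 0.079, -0.003]
contact_force: [0.6, 0.1, 5.8]
opening: 0.0231
grip_force: 25.8
```

```bash
python3 - <<'E'
from h import *
ang()
E
```

```text
t 17.6 pos [0.6681 0.0629 0.2225] head -0.0504 tilt [0.002 0.   ] F [0.58 0.11 5.83] open 0.0231 g 25.8
handle -0.569 r 0.1001 push -0.19 rad 0.56
```

Emit:
drive_tool(rows=[[[0.0029,0.0049,0],0],[[0.0026,0.005,0],0],[[0.0024,0.0052,0],0],[[0.0021,0.0053,0],0],[[0.0018,0.0054,0],0],[[0.0014,0.0055,0],0],[[0.0011,0.0056,0],0],[[0.0008,0.0056,0],0],[[0.0005,0.0057,0],0],[[0.0002,0.0057,0],0]])

```text
t: 18.6
tool_pos: [0.6811, 0.0083, 0.2225]
tool_rot: [-3.138, 0.08, -0.001]
contact_force: [-1.5, 3.9, 6.9]
opening: 0.0236
grip_force: 25.8
```

```bash
python3 - <<'E'
from h import *
ang()
E
```

```text
t 18.6 pos [0.6811 0.0083 0.2225] head -0.0508 tilt [0.001 0.002] F [-1.53  3.88  6.92] open 0.0236 g 25.8
handle -0.0 r 0.1001 push 3.79 rad -1.73
```

Push is 3.8 N, so the pad is still about clear. I'll finish this swing in two pieces.

Emit:
drive_tool(rows=[[[-0.0001,0.0057,0],0],[[-0.0005,0.0057,0],0],[[-0.0008,0.0056,0],0],[[-0.0011,0.0056,0],0],[[-0.0014,0.0055,0],0]])

```text
t: 19.1
tool_pos: [0.6756, -0.0196, 0.2224]
tool_rot: [-3.138, 0.08, -0.001]
contact_force: [-1.7, 4.7, 7.8]
opening: 0.0235
grip_force: 25.9
```

```bash
python3 - <<'E'
from h import *
ang()
E
```

```text
t 19.1 pos [ 0.6756 -0.0196  0.2224] head -0.0508 tilt [0.001 0.002] F [-1.66  4.67  7.83] open 0.0235 g 25.9
handle 0.284 r 0.1001 push 3.86 rad -3.11
```

Emit:
drive_tool(rows=[[[-0.0017,0.0054,0],0],[[-0.002,0.0053,0],0],[[-0.0023,0.0052,0],0],[[-0.0026,0.005,0],0],[[-0.0029,0.0049,0],0]])

```text
t: 19.6
tool_pos: [0.6629, -0.0443, 0.2224]
tool_rot: [-3.137, 0.079, -0.002]
contact_force: [-1.5, 5.4, 8.2]
opening: 0.0232
grip_force: 25.9
```

```bash
python3 - <<'E'
from h import *
ang()
E
```

```text
t 19.6 pos [ 0.6629 -0.0443  0.2224] head -0.0507 tilt [0.001 0.003] F [-1.49  5.43  8.17] open 0.0232 g 25.9
handle 0.563 r 0.1001 push 3.58 rad -4.34
```

Emit:
drive_tool(rows=[[[0.0038,-0.0065,0],0],[[0.0033,-0.0068,0],0],[[0.0028,-0.007,0],0],[[0.0022,-0.0072,0],0],[[0.0017,-0.0074,0],0],[[0.0011,-0.0075,0],0],[[0.0006,-0.0075,0],0],[[0,-0.0076,0],0]])

```text
t: 20.4
tool_pos: [0.6812, 0.0109, 0.2224]
tool_rot: [3.139, -0.08, 0.0]
contact_force: [-2.9, -1.3, 6.9]
opening: 0.0234
grip_force: 25.9
```

Emit:
drive_tool(rows=[[[-0.0006,-0.0075,0],0],[[-0.0012,-0.0075,0],0],[[-0.0017,-0.0074,0],0],[[-0.0023,-0.0072,0],0],[[-0.0028,-0.007,0],0],[[-0.0033,-0.0068,0],0],[[-0.0038,-0.0065,0],0],[[0,0,0],0]])

```text
t: 21.2
tool_pos: [0.6683, 0.0626, 0.2225]
tool_rot: [-3.14, 0.079, -0.003]
contact_force: [-0.6, 0.8, 5.7]
opening: 0.0234
grip_force: 25.8
```

Emit:
drive_tool(rows=[[[0.0029,0.0049,0],0],[[0.0026,0.005,0],0],[[0.0024,0.0052,0],0],[[0.0021,0.0053,0],0],[[0.0018,0.0054,0],0]])

```text
t: 21.7
tool_pos: [0.6784, 0.037, 0.2224]
tool_rot: [-3.137, 0.079, 0.0]
contact_force: [-3.1, 6.0, 8.2]
opening: 0.0234
grip_force: 26.0
```

```bash
python3 - <<'E'
from h import *
ang()
E
```

```text
t 21.7 pos [0.6784 0.037  0.2224] head -0.0504 tilt [-0.     0.004] F [-3.08  6.04  8.2 ] open 0.0234 g 26.0
handle -0.29 r 0.1001 push 6.59 rad -1.57
```

Emit:
drive_tool(rows=[[[0.0014,0.0055,0],0],[[0.0011,0.0056,0],0],[[0.0008,0.0056,0],0],[[0.0005,0.0057,0],0],[[0.0002,0.0057,0],0]])

```text
t: 22.2
tool_pos: [0.6811, 0.0095, 0.2224]
tool_rot: [-3.135, 0.079, -0.001]
contact_force: [-1.7, 9.4, 7.8]
opening: 0.0228
grip_force: 26.0
```

```bash
python3 - <<'E'
from h import *
ang()
E
```

```text
t 22.2 pos [0.6811 0.0095 0.2224] head -0.0502 tilt [0.001 0.006] F [-1.71  9.37  7.79] open 0.0228 g 26.0
handle -0.012 r 0.1001 push 9.29 rad -2.07
```

```bash
python3 - <<'E'
from h import *
arc(-.0,.5,14)
E
```

```text
[[[-0.0001, 0.0036, 0], 0], [[-0.0002, 0.0036, 0], 0], [[-0.0003, 0.0036, 0], 0], [[-0.0004, 0.0035, 0], 0], [[-0.0006, 0.0035, 0], 0], [[-0.0007, 0.0035, 0], 0], [[-0.0008, 0.0035, 0], 0], [[-0.0009, 0.0034, 0], 0], [[-0.0011, 0.0034, 0], 0], [[-0.0012, 0.0034, 0], 0], [[-0.0013, 0.0033, 0], 0], [[-0.0014, 0.0033, 0], 0], [[-0.0015, 0.0032, 0], 0], [[-0.0017, 0.0032, 0], 0]]
```

Emit:
drive_tool(rows=[[[0,0.0035,0],0],[[-0.0002,0.0036,0],0],[[-0.0003,0.0036,0],0],[[-0.0005,0.0035,0],0],[[-0.0006,0.0035,0],0],[[-0.0007,0.0035,0],0]])

```text
t: 22.8
tool_pos: [0.6781, -0.0108, 0.2225]
tool_rot: [-3.134, 0.078, -0.003]
contact_force: [0.8, 10.3, 6.0]
opening: 0.0235
grip_force: 26.0
```

```bash
python3 - <<'E'
from h import *
ang()
E
```

```text
t 22.8 pos [ 0.6781 -0.0108  0.2225] head -0.0499 tilt [0.002 0.007] F [ 0.76 10.26  6.  ] open 0.0235 g 26.0
handle 0.193 r 0.1 push 10.14 rad -1.75
```

Emit:
drive_tool(rows=[[[-0.0008,0.0035,0],0],[[-0.0009,0.0034,0],0],[[-0.0011,0.0034,0],0],[[-0.0012,0.0034,0],0]])

```text
t: 23.2
tool_pos: [0.6738, -0.024, 0.2225]
tool_rot: [-3.133, 0.078, -0.005]
contact_force: [2.4, 11.3, 5.3]
opening: 0.0229
grip_force: 25.9
```

```bash
python3 - <<'E'
from h import *
ang()
E
```

```text
t 23.2 pos [ 0.6738 -0.024   0.2225] head -0.0498 tilt [0.003 0.007] F [ 2.42 11.31  5.28] open 0.0229 g 25.9
handle 0.332 r 0.1 push 11.39 rad -1.99
```

Emit:
drive_tool(rows=[[[-0.0013,0.0033,0],0],[[0,0,0],0]])

```text
t: 23.4
tool_pos: [0.6723, -0.0275, 0.2225]
tool_rot: [-3.134, 0.079, -0.005]
contact_force: [2.3, 10.9, 5.5]
opening: 0.0231
grip_force: 25.9
```

```bash
python3 - <<'E'
from h import *
ang()
E
```

```text
t 23.4 pos [ 0.6723 -0.0275  0.2225] head -0.0502 tilt [0.003 0.007] F [ 2.34 10.92  5.5 ] open 0.0231 g 25.9
handle 0.37 r 0.1 push 10.92 rad -2.34
```

Emit:
drive_tool(rows=[[[-0.0014,0.0033,0],0],[[-0.0015,0.0032,0],0],[[-0.0017,0.0032,0],0]])

```text
t: 23.7
tool_pos: [0.6678, -0.0362, 0.2225]
tool_rot: [-3.132, 0.078, -0.008]
contact_force: [6.1, 13.4, 5.1]
opening: 0.0234
grip_force: 25.9
```

```bash
python3 - <<'E'
from h import *
ang()
E
```

```text
t 23.7 pos [ 0.6678 -0.0362  0.2225] head -0.0497 tilt [0.005 0.008] F [ 6.11 13.38  5.05] open 0.0234 g 25.9
handle 0.468 r 0.0999 push 14.65 rad -1.35
```

Emit:
drive_tool(rows=[[[-0.0018,0.0031,0],0],[[0,0,0],0]])

```text
t: 23.9
tool_pos: [0.6657, -0.0398, 0.2225]
tool_rot: [-3.133, 0.078, -0.007]
contact_force: [3.1, 11.3, 5.4]
opening: 0.0232
grip_force: 25.9
```

```bash
python3 - <<'E'
from h import *
a,h=ang(); arc(a,-.6,24)
E
```

```text
t 23.9 pos [ 0.6657 -0.0398  0.2225] head -0.0501 tilt [0.005 0.007] F [ 3.12 11.29  5.41] open 0.0232 g 25.9
handle 0.51 r 0.0999 push 11.22 rad -3.37
[[[0.0022, -0.0041, 0], 0], [[0.002, -0.0042, 0], 0], [[0.0018, -0.0043, 0], 0], [[0.0016, -0.0043, 0], 0], [[0.0014, -0.0044, 0], 0], [[0.0012, -0.0045, 0], 0], [[0.001, -0.0045, 0], 0], [[0.0007, -0.0046, 0], 0], [[0.0005, -0.0046, 0], 0], [[0.0003, -0.0046, 0], 0], [[0.0001, -0.0046, 0], 0], [[-0.0001, -0.0046, 0], 0], [[-0.0003, -0.0046, 0], 0], [[-0.0005, -0.0046, 0], 0], [[-0.0007, -0.0046, 0], 0], [[-0.001, -0.0045, 0], 0], [[-0.0012, -0.0045, 0], 0], [[-0.0014, -0.0044, 0], 0], [[-0.0016, -0.0043, 0], 0], [[-0.0018, -0.0043, 0], 0], [[-0.002, -0.0042, 0], 0], [[-0.0022, -0.0041, 0], 0], [[-0.0023, -0.004, 0], 0], [[-0.0025, -0.0039, 0], 0]]
```

Emit:
drive_tool(rows=[[[0.0022,-0.0041,0],0],[[0,0,0],0]])

```text
t: 24.1
tool_pos: [0.6678, -0.0363, 0.2225]
tool_rot: [-3.135, 0.078, -0.005]
contact_force: [1.0, 8.4, 6.2]
opening: 0.0232
grip_force: 25.9
```

Emit:
drive_tool(rows=[[[0.002,-0.0042,0],0],[[0,0,0],0]])

```text
t: 24.3
tool_pos: [0.67, -0.0324, 0.2224]
tool_rot: [-3.135, 0.078, -0.005]
contact_force: [1.8, 7.8, 6.0]
opening: 0.0231
grip_force: 25.8
```

Emit:
drive_tool(rows=[[[0.0018,-0.0043,0],0],[[0,0,0],0]])

```text
t: 24.5
tool_pos: [0.672, -0.0284, 0.2225]
tool_rot: [-3.136, 0.079, -0.005]
contact_force: [2.2, 7.3, 6.4]
opening: 0.0231
grip_force: 25.8
```

Emit:
drive_tool(rows=[[[0.0016,-0.0043,0],0],[[0,0,0],0]])

```text
t: 24.7
tool_pos: [0.6737, -0.0243, 0.2224]
tool_rot: [-3.136, 0.079, -0.004]
contact_force: [2.0, 6.5, 6.5]
opening: 0.0236
grip_force: 25.8
```

Emit:
drive_tool(rows=[[[0.0014,-0.0044,0],0],[[0,0,0],0]])

```text
t: 24.9
tool_pos: [0.6753, -0.0201, 0.2224]
tool_rot: [-3.136, 0.079, -0.004]
contact_force: [0.9, 6.9, 6.0]
opening: 0.0232
grip_force: 25.8
```

Emit:
drive_tool(rows=[[[0.0012,-0.0045,0],0],[[0,0,0],0]])

```text
t: 25.1
tool_pos: [0.6767, -0.0157, 0.2225]
tool_rot: [-3.137, 0.079, -0.004]
contact_force: [0.7, 4.9, 7.0]
opening: 0.0235
grip_force: 25.8
```

Emit:
drive_tool(rows=[[[0.001,-0.0045,0],0],[[0,0,0],0]])

```text
t: 25.3
tool_pos: [0.6777, -0.012, 0.2225]
tool_rot: [-3.138, 0.079, -0.003]
contact_force: [-0.3, 3.0, 5.4]
opening: 0.0231
grip_force: 25.9
```

Emit:
drive_tool(rows=[[[0.0007,-0.0046,0],0],[[0,0,0],0]])

```text
t: 25.5
tool_pos: [0.6786, -0.0083, 0.2224]
tool_rot: [-3.14, 0.079, -0.003]
contact_force: [0.6, -0.3, 6.8]
opening: 0.0232
grip_force: 25.8
```

```bash
python3 - <<'E'
from h import *
a,h=ang()
E
```

```text
t 25.5 pos [ 0.6786 -0.0083  0.2224] head -0.0506 tilt [0.002 0.   ] F [ 0.65 -0.26  6.83] open 0.0232 g 25.8
handle 0.168 r 0.0999 push -0.12 rad 0.69
```

Letting back shows the keeper held the screw at handle ≈0.19, which is about 10 N of push. One more tooth (0.35 rad) gives about 13 N. I'll click back past one tooth and push forward again, well clear of the stop.

Emit:
drive_tool(rows=[[[0.0005,-0.0046,0],0],[[0.0005,-0.0046,0],0],[[0.0003,-0.0046,0],0],[[0.0001,-0.0046,0],0],[[-0.0001,-0.0046,0],0],[[-0.0003,-0.0046,0],0],[[-0.0005,-0.0046,0],0],[[-0.0007,-0.0046,0],0],[[-0.001,-0.0045,0],0],[[0,0,0],0]])

```text
t: 26.5
tool_pos: [0.6793, 0.0329, 0.2225]
tool_rot: [-3.14, 0.079, -0.002]
contact_force: [-0.7, 0.6, 6.0]
opening: 0.0231
grip_force: 25.8
```

```bash
python3 - <<'E'
from h import *
a,h=ang(); arc(a,.3,16)
E
```

```text
t 26.5 pos [0.6793 0.0329 0.2225] head -0.0506 tilt [0.001 0.   ] F [-0.65  0.59  5.98] open 0.0231 g 25.8
handle -0.248 r 0.1001 push 0.71 rad -0.53
[[[0.0008, 0.0033, 0], 0], [[0.0007, 0.0034, 0], 0], [[0.0006, 0.0034, 0], 0], [[0.0004, 0.0034, 0], 0], [[0.0003, 0.0034, 0], 0], [[0.0002, 0.0034, 0], 0], [[0.0001, 0.0034, 0], 0], [[-0.0, 0.0034, 0], 0], [[-0.0001, 0.0034, 0], 0], [[-0.0003, 0.0034, 0], 0], [[-0.0004, 0.0034, 0], 0], [[-0.0005, 0.0034, 0], 0], [[-0.0006, 0.0034, 0], 0], [[-0.0007, 0.0033, 0], 0], [[-0.0008, 0.0033, 0], 0], [[-0.001, 0.0033, 0], 0]]
```

Emit:
drive_tool(rows=[[[0.0008,0.0033,0],0],[[0.0007,0.0034,0],0],[[0.0006,0.0034,0],0],[[0.0004,0.0034,0],0],[[0.0003,0.0034,0],0],[[0.0002,0.0034,0],0]])

```text
t: 27.1
tool_pos: [0.6811, 0.0152, 0.2225]
tool_rot: [-3.133, 0.078, -0.001]
contact_force: [-1.5, 11.3, 7.0]
opening: 0.0236
grip_force: 26.1
```

Emit:
drive_tool(rows=[[[0.0001,0.0034,0],0],[[0,0.0034,0],0],[[-0.0001,0.0034,0],0],[[-0.0003,0.0034,0],0]])

```text
t: 27.5
tool_pos: [0.6805, 0.0025, 0.2225]
tool_rot: [-3.132, 0.078, -0.003]
contact_force: [2.4, 14.3, 5.7]
opening: 0.0233
grip_force: 26.1
```

```bash
python3 - <<'E'
from h import *
ang()
E
```

```text
t 27.5 pos [0.6805 0.0025 0.2225] head -0.0497 tilt [0.002 0.009] F [ 2.45 14.26  5.68] open 0.0233 g 26.1
handle 0.058 r 0.1 push 14.44 rad 0.87
```

Emit:
drive_tool(rows=[[[-0.0003,0.0017,0],0],[[0,0,0],0]])

```text
t: 27.7
tool_pos: [0.6802, 0.0005, 0.2225]
tool_rot: [-3.133, 0.078, -0.004]
contact_force: [0.9, 12.0, 6.3]
opening: 0.0232
grip_force: 26.0
```

Emit:
drive_tool(rows=[[[-0.0003,0.0017,0],0],[[0,0,0],0]])

```text
t: 27.9
tool_pos: [0.6799, -0.0011, 0.2225]
tool_rot: [-3.132, 0.078, -0.005]
contact_force: [1.2, 12.3, 5.3]
opening: 0.0232
grip_force: 26.0
```

```bash
python3 - <<'E'
from h import *
ang()
E
```

```text
t 27.9 pos [ 0.6799 -0.0011  0.2225] head -0.0498 tilt [0.003 0.008] F [ 1.22 12.31  5.34] open 0.0232 g 26.0
handle 0.094 r 0.0999 push 12.35 rad -0.58
```

Emit:
drive_tool(rows=[[[-0.0004,0.0026,0],0],[[-0.0004,0.0026,0],0],[[0,0,0],0]])

```text
t: 28.2
tool_pos: [0.679, -0.0063, 0.2225]
tool_rot: [-3.133, 0.078, -0.005]
contact_force: [2.6, 11.2, 6.1]
opening: 0.0233
grip_force: 26.0
```

Emit:
drive_tool(rows=[[[-0.0005,0.0026,0],0],[[-0.0005,0.0026,0],0],[[0,0,0],0]])

```text
t: 28.5
tool_pos: [0.6778, -0.0115, 0.2225]
tool_rot: [-3.133, 0.078, -0.006]
contact_force: [3.0, 11.5, 5.0]
opening: 0.0236
grip_force: 26.0
```

```bash
python3 - <<'E'
from h import *
ang()
E
```

```text
t 28.5 pos [ 0.6778 -0.0115  0.2225] head -0.0498 tilt [0.004 0.008] F [ 2.99 11.54  4.98] open 0.0236 g 26.0
handle 0.2 r 0.0999 push 11.92 rad 0.02
```

Emit:
drive_tool(rows=[[[-0.0007,0.0026,0],0],[[-0.0006,0.002,0],0],[[0,0,0],0]])

```text
t: 28.8
tool_pos: [0.6765, -0.016, 0.2225]
tool_rot: [-3.133, 0.078, -0.007]
contact_force: [2.9, 13.1, 4.6]
opening: 0.0233
grip_force: 25.9
```

Emit:
drive_tool(rows=[[[0.0006,-0.0022,0],0],[[0,0,0],0]])

```text
t: 29.0
tool_pos: [0.677, -0.0144, 0.2225]
tool_rot: [-3.134, 0.078, -0.005]
contact_force: [0.8, 9.2, 5.1]
opening: 0.0229
grip_force: 25.9
```

Emit:
drive_tool(rows=[[[0.0006,-0.0022,0],0],[[0,0,0],0]])

```text
t: 29.2
tool_pos: [0.6775, -0.0128, 0.2225]
tool_rot: [-3.135, 0.078, -0.004]
contact_force: [1.9, 7.9, 5.5]
opening: 0.0235
grip_force: 25.9
```

Emit:
drive_tool(rows=[[[0.0006,-0.0022,0],0],[[0,0,0],0]])

```text
t: 29.4
tool_pos: [0.6781, -0.0108, 0.2225]
tool_rot: [-3.136, 0.079, -0.003]
contact_force: [0.3, 7.8, 6.5]
opening: 0.0231
grip_force: 25.9
```

Emit:
drive_tool(rows=[[[0.0005,-0.0022,0],0],[[0,0,0],0]])

```text
t: 29.6
tool_pos: [0.6786, -0.0087, 0.2224]
tool_rot: [-3.136, 0.079, -0.003]
contact_force: [0.3, 7.1, 6.3]
opening: 0.0237
grip_force: 25.9
```

```bash
python3 - <<'E'
from h import *
ang()
E
```

```text
t 29.6 pos [ 0.6786 -0.0087  0.2224] head -0.0502 tilt [0.002 0.005] F [0.3  7.13 6.35] open 0.0237 g 25.9
handle 0.171 r 0.1 push 7.02 rad -1.28
```

Emit:
drive_tool(rows=[[[0.0006,-0.0033,0],0],[[0,0,0],0]])

```text
t: 29.8
tool_pos: [0.6793, -0.0052, 0.2225]
tool_rot: [-3.135, 0.079, -0.003]
contact_force: [-0.3, 7.9, 6.0]
opening: 0.0232
grip_force: 25.9
```

Emit:
drive_tool(rows=[[[0.0006,-0.0033,0],0],[[0,0,0],0]])

```text
t: 30.0
tool_pos: [0.68, -0.002, 0.2225]
tool_rot: [-3.135, 0.079, -0.002]
contact_force: [-0.1, 7.9, 6.9]
opening: 0.0232
grip_force: 25.9
```

Emit:
drive_tool(rows=[[[0.0005,-0.0033,0],0],[[0,0,0],0]])

```text
t: 30.2
tool_pos: [0.6804, 0.0013, 0.2224]
tool_rot: [-3.136, 0.079, -0.001]
contact_force: [-0.8, 8.3, 7.6]
opening: 0.0235
grip_force: 26.0
```

```bash
python3 - <<'E'
from h import *
ang()
E
```

```text
t 30.2 pos [0.6804 0.0013 0.2224] head -0.0501 tilt [0.001 0.005] F [-0.78  8.3   7.57] open 0.0235 g 26.0
handle 0.07 r 0.1001 push 8.15 rad -1.78
```

```bash
python3 - <<'E'
from h import *
arc(.07,.27,6);arc(.27,.45,6)
E
```

```text
[[[-0.0003, 0.0033, 0], 0], [[-0.0004, 0.0033, 0], 0], [[-0.0005, 0.0033, 0], 0], [[-0.0006, 0.0033, 0], 0], [[-0.0007, 0.0033, 0], 0], [[-0.0008, 0.0032, 0], 0]]
[[[-0.0008, 0.0029, 0], 0], [[-0.0009, 0.0029, 0], 0], [[-0.001, 0.0028, 0], 0], [[-0.0011, 0.0028, 0], 0], [[-0.0012, 0.0028, 0], 0], [[-0.0013, 0.0027, 0], 0]]
```

Emit:
drive_tool(rows=[[[-0.0003,0.0033,0],0],[[-0.0004,0.0033,0],0],[[-0.0005,0.0033,0],0],[[-0.0006,0.0033,0],0],[[-0.0007,0.0033,0],0],[[-0.0008,0.0032,0],0],[[0,0,0],0]])

```text
t: 30.9
tool_pos: [0.6765, -0.0169, 0.2225]
tool_rot: [-3.132, 0.078, -0.003]
contact_force: [0.6, 12.7, 5.8]
opening: 0.0233
grip_force: 26.1
```

```bash
python3 - <<'E'
from h import *
ang()
E
```

```text
t 30.9 pos [ 0.6765 -0.0169  0.2225] head -0.0498 tilt [0.002 0.008] F [ 0.61 12.66  5.83] open 0.0233 g 26.1
handle 0.256 r 0.1001 push 12.24 rad -3.26
```

Emit:
drive_tool(rows=[[[-0.0009,0.0028,0],0],[[0,0,0],0]])

```text
t: 31.1
tool_pos: [0.6756, -0.0196, 0.2225]
tool_rot: [-3.132, 0.078, -0.004]
contact_force: [0.2, 12.6, 5.5]
opening: 0.0233
grip_force: 26.1
```

Emit:
drive_tool(rows=[[[-0.0009,0.0028,0],0],[[0,0,0],0]])

```text
t: 31.3
tool_pos: [0.6746, -0.0222, 0.2225]
tool_rot: [-3.132, 0.078, -0.004]
contact_force: [1.1, 12.9, 6.9]
opening: 0.0232
grip_force: 26.1
```

```bash
python3 - <<'E'
from h import *
ang()
E
```

```text
t 31.3 pos [ 0.6746 -0.0222  0.2225] head -0.0497 tilt [0.003 0.009] F [ 1.12 12.92  6.9 ] open 0.0232 g 26.1
handle 0.312 r 0.1001 push 12.48 rad -3.55
```

Emit:
drive_tool(rows=[[[-0.001,0.0028,0],0],[[0,0,0],0]])

```text
t: 31.5
tool_pos: [0.6736, -0.0249, 0.2225]
tool_rot: [-3.132, 0.078, -0.005]
contact_force: [2.4, 14.0, 6.6]
opening: 0.0234
grip_force: 26.1
```

Emit:
drive_tool(rows=[[[-0.0011,0.0028,0],0],[[0,0,0],0]])

```text
t: 31.7
tool_pos: [0.6724, -0.0274, 0.2225]
tool_rot: [-3.131, 0.078, -0.005]
contact_force: [2.5, 14.3, 6.3]
opening: 0.0232
grip_force: 26.1
```

```bash
python3 - <<'E'
from h import *
ang()
E
```

```text
t 31.7 pos [ 0.6724 -0.0274  0.2225] head -0.0497 tilt [0.004 0.009] F [ 2.45 14.29  6.26] open 0.0232 g 26.1
handle 0.369 r 0.1 push 14.05 rad -3.6
```

Emit:
drive_tool(rows=[[[0.0011,-0.0028,0],0],[[0,0,0],0]])

```text
t: 31.9
tool_pos: [0.6734, -0.0253, 0.2225]
tool_rot: [-3.133, 0.078, -0.003]
contact_force: [0.8, 11.7, 6.7]
opening: 0.0234
grip_force: 26.0
```

Emit:
drive_tool(rows=[[[0.001,-0.0028,0],0],[[0,0,0],0]])

```text
t: 32.1
tool_pos: [0.6743, -0.023, 0.2225]
tool_rot: [-3.134, 0.078, -0.002]
contact_force: [-0.9, 10.0, 7.8]
opening: 0.0232
grip_force: 26.0
```

Emit:
drive_tool(rows=[[[0.0009,-0.0028,0],0],[[0,0,0],0]])

```text
t: 32.3
tool_pos: [0.6753, -0.0204, 0.2225]
tool_rot: [-3.134, 0.078, -0.002]
contact_force: [-0.1, 9.7, 6.1]
opening: 0.0232
grip_force: 26.0
```

Emit:
drive_tool(rows=[[[0.0009,-0.0028,0],0],[[0,0,0],0]])

```text
t: 32.5
tool_pos: [0.6763, -0.0178, 0.2225]
tool_rot: [-3.135, 0.078, -0.001]
contact_force: [-1.6, 10.1, 7.0]
opening: 0.0232
grip_force: 26.0
```

```bash
python3 - <<'E'
from h import *
ang()
E
```

```text
t 32.5 pos [ 0.6763 -0.0178  0.2225] head -0.0499 tilt [0.001 0.006] F [-1.58 10.09  7.03] open 0.0232 g 26.0
handle 0.265 r 0.1001 push 9.1 rad -4.64
```

Emit:
drive_tool(rows=[[[0.0004,-0.0033,0],0],[[0,0,0],0]])

```text
t: 32.7
tool_pos: [0.677, -0.015, 0.2225]
tool_rot: [-3.136, 0.078, -0.003]
contact_force: [0.5, 7.1, 7.1]
opening: 0.0232
grip_force: 25.9
```

Emit:
drive_tool(rows=[[[0.0004,-0.0033,0],0],[[0,0,0],0]])

```text
t: 32.9
tool_pos: [0.6777, -0.0124, 0.2225]
tool_rot: [-3.137, 0.079, -0.003]
contact_force: [0.5, 5.9, 4.5]
opening: 0.0232
grip_force: 25.9
```

Emit:
drive_tool(rows=[[[0.0004,-0.0033,0],0],[[0,0,0],0]])

```text
t: 33.1
tool_pos: [0.6783, -0.0099, 0.2224]
tool_rot: [-3.139, 0.079, -0.003]
contact_force: [1.4, 2.6, 5.6]
opening: 0.0234
grip_force: 25.8
```

Emit:
drive_tool(rows=[[[0.0003,-0.0033,0],0],[[0,0,0],0]])

```text
t: 33.3
tool_pos: [0.6788, -0.0073, 0.2225]
tool_rot: [-3.14, 0.08, -0.004]
contact_force: [0.2, 1.0, 6.1]
opening: 0.023
grip_force: 25.8
```

```bash
python3 - <<'E'
from h import *
ang()
E
```

```text
t 33.3 pos [ 0.6788 -0.0073  0.2225] head -0.0507 tilt [0.002 0.   ] F [0.15 1.01 6.1 ] open 0.023 g 25.8
handle 0.157 r 0.0999 push 1.02 rad -0.06
```

The keeper has clicked on one more tooth: at the same handle angle (≈0.16) the load is now gone, and the held screw position needed about 12.3 N while pushing. That's in the best band, so I'll let go.

Emit:
drive_tool(rows=[[[0,-0.0008,0],0],[[0,0,0],0],[[0,0,0],0],[[0,0,0],0],[[0,0,0],0],[[0,0,0],0]], jaw=0.2)

```text
t: 33.9
tool_pos: [0.6781, -0.0071, 0.221]
tool_rot: [-3.14, 0.081, 0.0]
contact_force: [0.3, -0.5, -0.7]
opening: 0.0682
grip_force: 0.0
```

Emit:
drive_tool(rows=[[[0,0,-0.01],0],[[0,0,-0.02],0],[[0,0,-0.03],0],[[0,0,-0.03],0],[[0,0,-0.02],0],[[-0.03,0,0],0],[[-0.04,0,0],0],[[-0.04,0,0],0],[[-0.04,0,0],0],[[-0.04,0,0],0]])

```text
t: 34.9
tool_pos: [0.4869, 0.0028, 0.3321]
tool_rot: [3.14, -0.08, 0.002]
contact_force: [-0.9, 0.2, 0.2]
opening: 0.0686
grip_force: 0.0
```

Emit:
drive_tool(rows=[[[-0.04,0,0],0],[[0,0,0],0],[[0,0,0],0],[[0,0,0],0]])

```text
t: 35.3
tool_pos: [0.4492, 0.0046, 0.3322]
tool_rot: [3.14, -0.08, 0.003]
contact_force: [1.1, -0.2, 0.5]
opening: 0.068
grip_force: 0.0
```

```bash
python3 - <<'E'
from h import *
st(); w=grab('wrist','w4'); b=grab('scene','sc4')
A=cv2.resize(w['image'],(400,300),interpolation=cv2.INTER_AREA)
B=cv2.resize(b['image'][190:310,200:360],(400,300),interpolation=cv2.INTER_CUBIC)
cv2.imwrite('pics/fin.png',np.hstack([A,B]))
E
```

```text
t 35.3 pos [0.4492 0.0046 0.3322] head -0.0512 tilt [ 0.002 -0.   ] F [ 1.1  -0.21  0.48] open 0.068 g 0.0
```

View pics/fin.png

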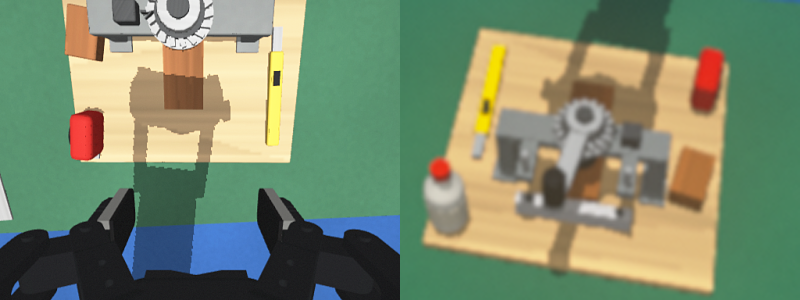

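The block is square under the clamp with its near end at about (183,108), the handle is at rest with the gripper clear, and the bystanders are in place. I'll hand it in.

```bash
python3 -c "
from station import ctrl
print(ctrl.finish_job())"
```

```text
the job is handed in; nothing more can be done
None
```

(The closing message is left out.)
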